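# Clear and hold a belt tensioner

## Task

A small spacer block has been left on the plate of the belt tensioner, in the way of its sprung arm. Drop the block into the open sample jar (not the lidded one), leaving the jar standing, then push the arm by its roller back past the ratchet click to the rubber bumper and finish still holding it pressed there, so that a belt can be fitted. Leave the other loose things where they are.

Things in the scene. Friction and masses are not known exactly. Their poses are not given: they have to be found in the camera images.
- tensioner: Belt tensioner, fixed: a bare aluminium plate 200 (x) x 160 (y) x 12 mm carrying a swinging steel arm (pivot at x +55, y 0), a pawl in a dark guide (22 mm tall above the plate, x +55, y +33 to +80) and a fence along the -y edge. Origin: centre of the plate's underside, on the bench; z up. Nothing on it is higher than 63 mm above the bench
- bumper (a point): Middle of the face of the rubber bumper (30 mm long, 16 mm tall) where the roller ends up. It sits on the fence, whose top is 32 mm above the bench and which runs along the plate's -y edge (inner face at plate y -62, plate x from -95 to +15). Axes as the plate's; the face looks to +y
- pivot (a point): Point on the vertical pivot axis of the arm, on the plate's top face (12 mm above the bench); the bolt, 34 mm tall, stands there
- roller (a point): Middle of the grey upright roller (24 mm diameter, 34 mm tall, from 26 to 60 mm above the bench) at the free end of the tensioner arm, 110 mm from the pivot; at rest the line from pivot to roller lies 0.45 rad off the plate's -x axis, towards +y. It moves with the arm. The arm itself is a steel bar 18 mm wide whose top is 26 mm above the bench
- tension_arm (a joint): Swing of the tensioner arm, rad: 0 at rest (roller on the plate's +y side), growing counter-clockwise seen from above (roller moves towards the plate's -y edge) up to 0.85, where the roller meets the bumper. A spring drives it back to 0: pushing at the roller takes about 4 N at 0 and 8 N at 0.85. The ratchet clicks at about 0.6; let go after that, the arm falls back and is caught at about 0.6
- pawl (a joint): Lift of the ratchet pawl, m: 0 seated, up to about 0.006 while the arm's tooth pushes under it, back to 0 after the click. It works by itself
- spacer_mid (a point): Centre of the loose plain grey spacer block, 24 (x) x 18 (y) x 28 (z) mm, 20 to 45 g, that stands on the plate between roller and bumper. Best gripped across its 24 mm length (its x), from above
- jar_mouth (a point): Centre of the mouth of the open, empty sample jar (no lid): 67 mm outside, opening about 52 mm, rim 98 mm above the bench, z up along the jar's axis. The jar is loose, about 200 g
- jar_closed_mid (a point): Centre of the similar sample jar that has its lid on (70 mm wide, 103 mm tall), a bystander, loose
- beaker_mid (a point): Centre, half-way up, of a small empty beaker (48 mm wide, 58 mm tall), a bystander, loose
- driver_mid (a point): Middle of a screwdriver (148 mm long, 23 mm thick) lying on the bench, a bystander, loose
There are look-alikes about, which are no part of the job. Leave any orange look-alike of the part that bears spacer_mid alone.

How it is judged:
On the way, in this order (a step that is already met when the one before it is completed fails the run):
1. the spacer block lies in the standing open jar, let go (horizontal distance between spacer_mid and jar_mouth below 0.032 m and z of spacer_mid in the frame of jar_mouth between -0.105 and -0.035 m and angle between jar_mouth's own z axis and vertical below 0.15 rad and contact force between the fingers and spacer below 0.2 N), for 0.2 s.
2. the arm has been pushed past its click and the pawl has dropped back (value of joint tension_arm above 0.65 rad and value of joint pawl below 0.0025 m), for 0.1 s.
At the end, for the whole second after the job is handed in: The block lies inside the open jar, which stands upright (within 0.15 rad); the arm is held by the fingers at more than 0.74 rad (within 12 mm of the bumper at the roller, well beyond where the pawl would catch it), with more than 3 N on it, the pawl seated (all of step 1 and value of joint tension_arm above 0.74 rad and value of joint pawl below 0.0025 m and contact force between the fingers and tension_arm above 3 N); the arm keeps its last pose, push and grip.
It fails at once if the lidded jar was shifted by more than 40 mm (distance of jar_closed_mid from where it was at the start of the episode above 0.04 m).
It fails at once if the beaker was shifted by more than 40 mm (distance of beaker_mid from where it was at the start of the episode above 0.04 m).
It fails at once if the screwdriver was shifted by more than 40 mm (distance of driver_mid from where it was at the start of the episode above 0.04 m).
It also fails if it takes over 54 s, if anything falls off the work surface, if the arm or the gripper's body presses on something with over 40 N, if the wrist force passes 120 N, or if a joint passes its speed limit or range.

## Robot

A 6-joint arm with a two-finger parallel gripper is mounted at the origin on a cart in front of the work surface, level with it; the furniture and walls round the work are solid. World frame = base frame: x ahead of the robot, y to its left, z up, the work surface at z = 0. Lengths are in m, angles in rad, forces in N, time in s.
With the tool pointing down it reaches from about 0.35 to 0.775 m from the base axis. Payload 5.5 kg.
Tool frame: the origin (TCP) lies at the very end of the fingers, on their centre line; the grasp point (between the pads) lies 19 mm behind it; z points along the fingers, y is the line along which they close (so a half turn about z gives the same grasp; the last joint's range is limited). The gripper opens to 85 mm and grips with 20 to 120 N. Pads are 22 mm wide; open, the fingers measure 114 mm over their backs; the gripper's body (76 mm by 85 mm) begins 54 mm behind the grasp point. The pads swing forward as they close: fully open they stand 13 mm farther back than shut.
Start: joints at [-1.375, 0.313, 0.046, 1.304, 0, 1.431], TCP at [0.189, -0.543, 0.231] pointing down, gripper open.
Joint ranges: [-2.76, 2.76], [-0.86, 1.69], [-1.03, 1.26], [-2.2, 2.34], [-1.47, 1.5], [-3.14, 3.14]. Speed limits (rad/s): [2.57, 2.57, 3.14, 3.14, 3.14, 3.14].

## Interface

Orientations are given as a rotation vector (axis times angle).
In Python, from station import ctrl gives the robot as it stands.
- The arm moves only by the tool send_rows, never from a script. Its argument "rows" is text: rows parted by semicolons, each of 7 numbers parted by spaces: the finger opening in cm, from 0 to 8.54, then the shift along the tool's x, y, z in cm, then the turn, a rotation vector about the tool's x, y, z in degrees. In form: gripper dx dy dz ax ay az; .... A call has 1 to 12 rows; each row is the pose to reach, as a shift and turn from the pose commanded when the call began, along the tool's axes at that moment; what a row does not reach only later rows make up. A row lasts 1/8 s, in which the tool goes at most 62.5 mm and 10.7 degrees, less where a joint would pass 70% of its speed; a pose out of reach is approached as far as the arm can. A call with a gripper value outside its range is refused whole. The fingers move at their own pace and stop on an object; "grip_force" is the grip in N (left out, the last holds). Time passes only in rows, so rows that repeat a pose let the fingers close. It gives the time, the measured TCP pose, the force, the opening and the grip force at its end, in the units of the state.
- ctrl.state(): the state, without advancing time (a new reading comes with each control period).
- ctrl.camera(name): name is "scene" or "top" or "wrist"; returns a dict with "img" (420x560x3 uint8, red, green, blue), "intrinsics" (3x3 intrinsics, pixels), "rvec" (rotation vector, rad) and "tvec" (3), from world to camera coordinates, as OpenCV has them; the wrist camera has in their place "tool_from_camera" (4x4, takes a point from camera to tool coordinates, whose origin is the TCP and whose axes are the flange's). Camera axes: x right, y down, z forward; pixel columns grow to the right and rows downward; lengths in m; the calibration is good to about 2 mm. The wrist camera is an equidistant fisheye: a pixel r from the principal point sees the ray r / f radians off the axis. A picture is of the moment at which its call begins: read the wrist's pose just before it. There is no depth.
- ctrl.hand_in(): hands the job in; it is judged then, once.
The state is a dict: "t": time; "joint_pos": joint angles; "qd": joint speeds; "joint_efforts": joint torques, N m; "tool_pos": TCP position; "orientation": TCP orientation; "contact_force": force on the tool from outside, world axes, zero at the start; "ft_torque": the same for the moment, N m; "opening": finger opening in m; "gripper_force": force on a finger pad.
Only numpy, scipy, OpenCV 4.12 (cv2) and the standard library are available. Lean on these libraries where they do the work, as an engineer would, in place of code of your own. Each camera call takes 0.05 s, during which the arm holds its last target. There are 200 camera calls.

## Working session

There is one attempt and no reset: what is moved stays moved. The work goes in short steps, Python scripts to look and compute and a tool call to move; the robot and the scene stay as the last step left them, time stands still between calls to the robot, and variables do not carry over. Pictures are saved under pics/ and viewed, at most 10 in all, crops included, and the job is handed in when it is done.

Besides the shell and the picture viewer there is one more tool, called after ">>>" as name(argument=value, ...), one argument or row to a line, values as JSON. send_rows: Moves the arm, as the interface text tells. Its arguments: {"type":"object","properties":{"rows":{"type":"string"},"grip_force":{"type":"number"}},"required":["rows"]}

```bash
mkdir -p pics; ls; cat > h.py <<'E'
import numpy as np, cv2
from station import ctrl
def shot(n,f=None):
    c=ctrl.camera(n); 
    if f: cv2.imwrite(f'pics/{f}.png',c['img'][:,:,::-1])
    return c
def ray(c,u,v):
    K=np.array(c['intrinsics'],float);R=cv2.Rodrigues(np.array(c['rvec'],float))[0];t=np.array(c['tvec'],float).ravel()
    d=R.T@np.linalg.solve(K,[u,v,1]);return -R.T@t,d
def onz(c,u,v,z):
    o,d=ray(c,u,v);return o+d*(z-o[2])/d[2]
def proj(c,P):
    return cv2.projectPoints(np.array(P,float).reshape(-1,1,3),np.array(c['rvec'],float),np.array(c['tvec'],float),np.array(c['intrinsics'],float),None)[0].reshape(-1,2)
E
python3 - <<'E'
from h import *
import pickle
a=shot('scene','s0');b=shot('top','t0')
pickle.dump((a,b),open('c0.pkl','wb'))
for c in(a,b):print(ray(c,280,210),c['intrinsics'])
print(ctrl.state())
E
```

```text
pics
(array([0.28303939, 0.48076842, 0.88016952]), array([ 0.25786469, -0.55468127, -0.79129326])) [[531.20580124   0.         286.15288011]
 [  0.         531.20580124 202.94526656]
 [  0.           0.           1.        ]]
(array([ 0.44015391, -0.09672201,  1.18537297]), array([ 1.00255022e-01, -1.68832528e-04, -9.95041952e-01])) [[499.21695607   0.         273.94048728]
 [  0.         499.21695607 211.74737916]
 [  0.           0.           1.        ]]
{'t': 0.1, 'joint_pos': array([-1.37458400e+00,  3.13888749e-01,  4.50875521e-02,  1.30359874e+00,
        1.58645576e-05,  1.43116833e+00]), 'qd': array([ 0.00010891, -0.00297968,  0.00343722,  0.00056637,  0.00070695,
        0.0006242 ]), 'joint_efforts': array([ 3.85009887e-03, -4.81724596e+01,  2.99243528e+01,  1.27521035e-02,
        1.04051790e-05, -2.73192455e-06]), 'tool_pos': array([ 0.18938897, -0.54243191,  0.23051678]), 'orientation': array([-3.09582374e+00, -5.24793058e-01,  4.63232787e-05]), 'contact_force': array([ 0.89496603, -0.88946792,  1.3670769 ]), 'ft_torque': array([-0.06325662, -0.03231945, -0.02993008]), 'gripper_force': 0.0, 'opening': 0.08550337714006033}
```

View pics/t0.png

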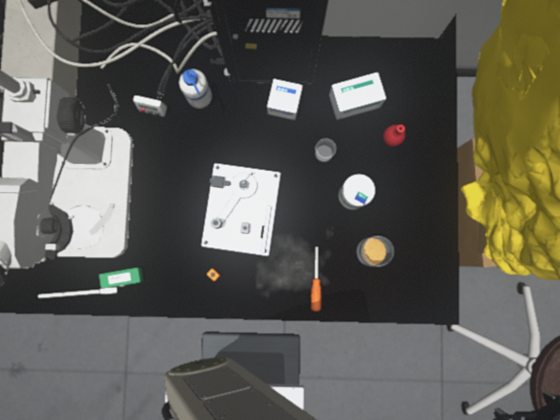

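View pics/s0.png

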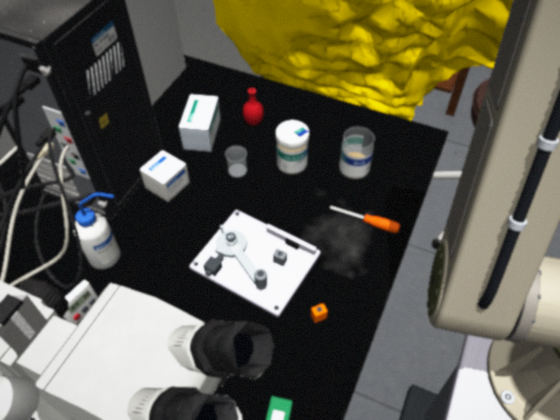

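The top view shows the plate with corners near (214,163), (281,171), (270,255) and (202,248). On it are the pivot at (244,184), the roller at (216,223) and the grey block at (245,228).

Candidates for the block:
- Grey block on the plate at (245,228): chosen.
- Orange cube at (212,274): the look-alike, left alone.

Candidates for the jar:
- Open glass jar at (375,252): chosen.
- White-lidded jar at (357,191): bystander.
- Beaker at (325,150): bystander.

I'll measure these and check the choice in one close crop.

```bash
python3 - <<'E'
from h import *
import pickle
a,b=pickle.load(open('c0.pkl','rb'))
def crop(c,x0,y0,w,h):return cv2.resize(c['img'][y0:y0+h,x0:x0+w,::-1],(400,400*h//w),interpolation=cv2.INTER_CUBIC)
i=np.vstack([np.hstack([crop(b,195,155,100,105),crop(b,335,215,100,105)])]);i=i[:,:];
cv2.imwrite('pics/cr.png',i)
print('corners',[onz(b,*p,.012).round(3) for p in[(214,163),(281,171),(270,255),(202,248)]])
for n,p,z in[('pivot',(244,184),.046),('roller',(216,223),.06),('block',(245,228),.04),('jar',(375,252),.09),('lid',(357,191),.103),('beak',(325,150),.058),('drv',(317,280),.01)]:print(n,onz(b,*p,z).round(3))
# two-view
def tri(p,q):
    o1,d1=ray(b,*p);o2,d2=ray(a,*q);s=np.linalg.lstsq(np.c_[d1,-d2],o2-o1,rcond=None)[0];return (o1+d1*s[0]+o2+d2*s[1])/2
print(tri((245,228),(280,257)),tri((216,223),(261,278)))
print('base',proj(b,[0,0,0]))
E
```

```text
corners [array([0.667, 0.063, 0.012]), array([ 0.652, -0.097,  0.012]), array([ 0.452, -0.076,  0.012]), array([0.464, 0.084, 0.012])]
pivot [ 0.613 -0.012  0.046]
roller [0.52  0.047 0.06 ]
block [ 0.512 -0.017  0.04 ]
jar [ 0.463 -0.306  0.09 ]
lid [ 0.595 -0.264  0.103]
beak [ 0.695 -0.197  0.058]
drv [ 0.397 -0.187  0.01 ]
[ 0.51389643 -0.01613712  0.02498669] [0.52215384 0.04945339 0.04313366]
base [[231.50874579 453.02971266]]
```

View pics/cr.png

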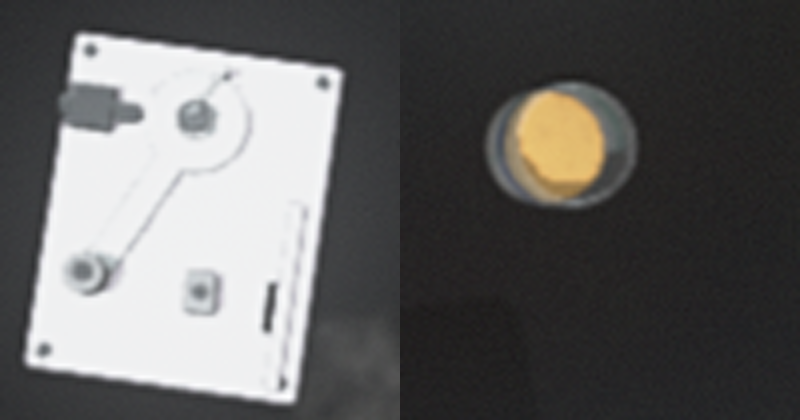

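The crop confirms the plain grey block near crop (200,290), and the clear jar with an open mouth, where the beige is its bottom. The measured pivot (0.613,-0.012) and roller (0.520,0.047) match the plate geometry with centre (0.559,-0.007) and yaw about -0.1. Next I'll work out the hover move.

```bash
cat >> h.py <<'E'
from scipy.spatial.transform import Rotation as Ro
def plate(x,y,c=(.559,-.0065),yaw=-.1):
    return np.array([c[0]+np.cos(yaw)*x-np.sin(yaw)*y, c[1]+np.sin(yaw)*x+np.cos(yaw)*y])
def go(xyz,ydir):  # shift in tool cm and turn deg so that tool z is down, tool y along +-ydir
    s=ctrl.state();R=Ro.from_rotvec(s['orientation']).as_matrix();best=None
    for sg in(1,-1):
        y=sg*np.array([np.cos(ydir),np.sin(ydir),0]);z=np.array([0,0,-1.]);T=np.c_[np.cross(y,z),y,z]
        r=Ro.from_matrix(R.T@T).as_rotvec(degrees=True)
        print('shift cm',(R.T@(np.array(xyz)-s['tool_pos'])*100).round(2),'turn',r.round(1))
    print('q6',s['joint_pos'][[0,5]],'t',s['t'],'tcp',s['tool_pos'].round(4),'F',s['contact_force'].round(1))
def wpix(s,c,u,v,z):  # wrist fisheye pixel -> world point on plane z
    K=np.array(c['intrinsics']);M=np.array(c['tool_from_camera'])
    p=np.array([(u-K[0,2])/K[0,0],(v-K[1,2])/K[1,1]]);th=np.hypot(*p)
    d=np.r_[p/max(th,1e-9)*np.sin(th),np.cos(th)]
    R=Ro.from_rotvec(s['orientation']).as_matrix();o=s['tool_pos']+R@M[:3,3];d=R@M[:3,:3]@d
    return o+d*(z-o[2])/d[2]
E
python3 - <<'E'
from h import *
go([.513,-.0165,.14],-.1)
E
```

```text
shift cm [ 47.88 -38.98   9.12] turn [ -0.1  -0.1 -65. ]
shift cm [ 47.88 -38.98   9.12] turn [-1.00e-01  1.00e-01  1.15e+02]
q6 [-1.374584    1.43116833] t 0.1 tcp [ 0.1894 -0.5424  0.2305] F [ 0.9 -0.9  1.4]
```

>>> send_rows(
  rows="5 47.9 -39 9.1 0 0 -65;5 47.9 -39 9.1 0 0 -65;5 47.9 -39 9.1 0 0 -65;5 47.9 -39 9.1 0 0 -65;5 47.9 -39 9.1 0 0 -65;5 47.9 -39 9.1 0 0 -65;5 47.9 -39 9.1 0 0 -65;5 47.9 -39 9.1 0 0 -65;5 47.9 -39 9.1 0 0 -65;5 47.9 -39 9.1 0 0 -65;5 47.9 -39 9.1 0 0 -65;5 47.9 -39 9.1 0 0 -65",
  grip_force=40,
)

```text
t: 1.6
tool_pos: [0.5126, -0.0166, 0.1398]
orientation: [-2.329, -2.108, 0.002]
contact_force: [0.1, 0.1, -0.8]
opening: 0.0502
gripper_force: 0.0
```

```bash
python3 - <<'E'
from h import *
import pickle
go([.513,-.0165,.14],-.1)
s=ctrl.state();c=shot('wrist','w1');pickle.dump((s,c),open('w1.pkl','wb'));print(s['opening'])
E
```

```text
shift cm [ 0.02  0.04 -0.02] turn [-0.1  0.   0. ]
shift cm [ 0.02  0.04 -0.02] turn [-0.0e+00 -1.0e-01 -1.8e+02]
q6 [-0.1887577   1.48155154] t 1.6 tcp [ 0.5126 -0.0166  0.1398] F [ 0.1  0.1 -0.8]
0.050203294428872836
```

View pics/w1.png

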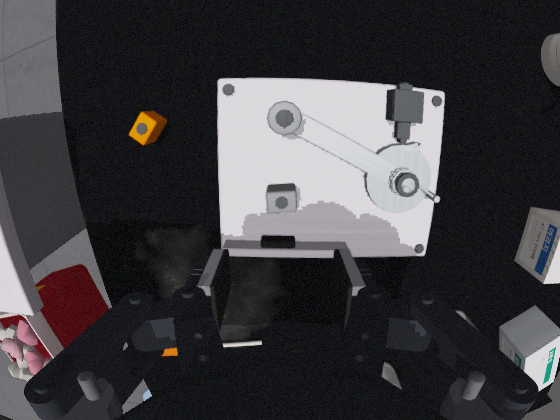

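The wrist view shows the block's top face at about (282,202), aligned with the plate. The roller top is at (284,117) and the pivot bolt at (405,184).

```bash
python3 - <<'E'
from h import *
import pickle
s,c=pickle.load(open('w1.pkl','rb'))
for n,u,v,z in[('blk',282,202,.04),('L',266,202,.04),('R',298,202,.04),('top',282,193,.04),('bot',282,212,.04),('roller',284,117,.06),('pivot',405,184,.046),('bumper',278,236,.028),('c',222,80,.012),('c',442,93,.012)]:print(n,wpix(s,c,u,v,z).round(4))
p=wpix(s,c,282,202,.04);go([p[0],p[1],.016],-.1)
print(plate(-44,47.8),plate(-.044,.0478),plate(.055,0),plate(-.1,.08),plate(.1,.08))
E
```

```text
blk [ 0.5126 -0.0162  0.04  ]
L [ 0.5003 -0.0149  0.04  ]
R [ 0.525  -0.0174  0.04  ]
top [ 0.5134 -0.009   0.04  ]
bot [ 0.5118 -0.0243  0.04  ]
roller [0.5205 0.0493 0.06  ]
pivot [ 0.6101 -0.0093  0.046 ]
bumper [ 0.506  -0.0493  0.028 ]
c [0.4733 0.0844 0.012 ]
c [0.6626 0.0615 0.012 ]
shift cm [1.20e-01 1.00e-02 1.24e+01] turn [-0.1  0.  -0.1]
shift cm [1.20e-01 1.00e-02 1.24e+01] turn [0.000e+00 1.000e-01 1.799e+02]
q6 [-0.19019963  1.4816232 ] t 1.65 tcp [ 0.5126 -0.0174  0.14  ] F [ 0.5 -0.3 -0. ]
[-38.44914596  51.94736943] [0.51999185 0.04545387] [ 0.61372523 -0.01199084] [0.46748626 0.08308367] [0.66648709 0.06311699]
```

Both views agree: the block is at (0.5126,-0.0163), with a width reading of 24.8 mm. I'll descend, grip and lift.

>>> send_rows(
  rows="5 0.1 0 6 0 0 0;5 0.1 0 9.5 0 0 0;5 0.1 0 11.5 0 0 0;5 0.1 0 12.3 0 0 0;5 0.1 0 12.3 0 0 0;1.5 0.1 0 12.3 0 0 0;1.5 0.1 0 12.3 0 0 0;1.5 0.1 0 12.3 0 0 0;1.5 0.1 0 12.3 0 0 0;1.5 0.1 0 12.3 0 0 0",
  grip_force=40,
)

```text
t: 2.9
tool_pos: [0.5144, -0.0163, 0.0186]
orientation: [2.328, 2.105, 0.002]
contact_force: [-0.7, -0.7, 5.7]
opening: 0.0234
gripper_force: 39.9
```

>>> send_rows(
  rows="1.5 0 0 -2 0 0 0;1.5 0 0 -6 0 0 0;1.5 0 0 -12 0 0 0;1.5 0 0 -17 0 0 0;1.5 0 0 -17 0 0 0",
)

```text
t: 3.52
tool_pos: [0.5162, -0.0162, 0.192]
orientation: [2.324, 2.103, 0.009]
contact_force: [0.7, -0.8, -0.6]
opening: 0.0229
gripper_force: 39.3
```

```bash
python3 - <<'E'
from h import *
import pickle
a,b=pickle.load(open('c0.pkl','rb'))
p=onz(b,379,251,.098);print(p,ctrl.state()['opening'])
go([p[0],p[1]+.0,.2],-.7)
E
```

```text
[ 0.46571071 -0.31360463  0.098     ] 0.022907799610952306
shift cm [-30.1   -2.04  -0.8 ] turn [ 0.5 -0.1 34.4]
shift cm [-30.1   -2.04  -0.8 ] turn [ 1.000e-01  7.000e-01 -1.456e+02]
q6 [-0.18690108  1.48401897] t 3.525 tcp [ 0.5162 -0.0162  0.192 ] F [ 0.7 -0.8 -0.6]
```

>>> send_rows(
  rows="1.5 -30.1 -2 -0.8 0 0 34;1.5 -30.1 -2 -0.8 0 0 34;1.5 -30.1 -2 -0.8 0 0 34;1.5 -30.1 -2 -0.8 0 0 34;1.5 -30.1 -2 -0.8 0 0 34;1.5 -30.1 -2 -0.8 0 0 34;1.5 -30.1 -2 -0.8 0 0 34;1.5 -30.1 -2 -0.8 0 0 34",
)

```text
t: 4.53
tool_pos: [0.4632, -0.3117, 0.1948]
orientation: [-2.842, -1.336, 0.001]
contact_force: [-0.7, -0.7, -1.0]
opening: 0.0235
gripper_force: 39.3
```

```bash
python3 - <<'E'
from h import *
import pickle
s=ctrl.state();c=shot('wrist','w2');pickle.dump((s,c),open('w2.pkl','wb'));print(s['opening'],s['tool_pos'])
E
```

```text
0.023544776657968097 [ 0.46321811 -0.31172421  0.19479337]
```

View pics/w2.png

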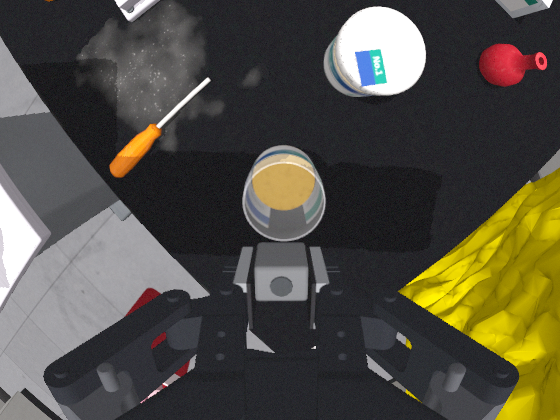

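The block is held between the fingers at (282,270). The jar's rim spans u 243–325 with its lower edge at v 240, so its centre is about (284,199).

```bash
python3 - <<'E'
from h import *
import pickle
s,c=pickle.load(open('w2.pkl','rb'))
for u,v in[(284,199),(243,200),(325,200),(284,240),(284,160)]:print(wpix(s,c,u,v,.098).round(4))
p=wpix(s,c,284,199,.098);go([p[0],p[1],.108],-.7)
E
```

```text
[ 0.4673 -0.3104  0.098 ]
[ 0.4426 -0.2908  0.098 ]
[ 0.4911 -0.3311  0.098 ]
[ 0.4456 -0.3366  0.098 ]
[ 0.4865 -0.2871  0.098 ]
shift cm [0.36 0.22 8.7 ] turn [-0.  -0.   0.5]
shift cm [0.36 0.22 8.7 ] turn [ 0.000e+00 -1.000e-01 -1.795e+02]
q6 [-0.73607186  1.52665351] t 4.575 tcp [ 0.4634 -0.3118  0.195 ] F [-0.4  0.1 -0.4]
```

>>> send_rows(
  rows="1.5 0.2 0.3 4 0 0 0;1.5 0.2 0.3 7 0 0 0;1.5 0.2 0.3 8.7 0 0 0;1.5 0.2 0.3 8.7 0 0 0;1.5 0.2 0.3 8.7 0 0 0;4.5 0.2 0.3 8.7 0 0 0;4.5 0.2 0.3 8.7 0 0 0;4.5 0.2 0.3 8.7 0 0 0;4.5 0.2 0.3 8.7 0 0 0;4.5 0.2 0.3 4 0 0 0;4.5 0.2 0.3 -2 0 0 0;4.5 0.2 0.3 -2 0 0 0",
)

```text
t: 6.08
tool_pos: [0.4691, -0.3158, 0.2208]
orientation: [2.836, 1.33, 0.006]
contact_force: [-0.9, 0.5, -0.8]
opening: 0.0449
gripper_force: 0.0
```

```bash
python3 - <<'E'
from h import *
s=ctrl.state();c=shot('wrist','w3')
p=plate(-.044,.097);print(p);go([p[0],p[1],.2],-.1)
E
```

```text
[0.52490366 0.09440807]
shift cm [ 35.1  -21.82   1.66] turn [  0.3   0.1 -34. ]
shift cm [ 35.1  -21.82   1.66] turn [ 1.00e-01 -4.00e-01  1.46e+02]
q6 [-0.73455466  1.53032657] t 6.125 tcp [ 0.468  -0.3149  0.2179] F [ 0.4  0.7 -0.6]
```

View pics/w3.png

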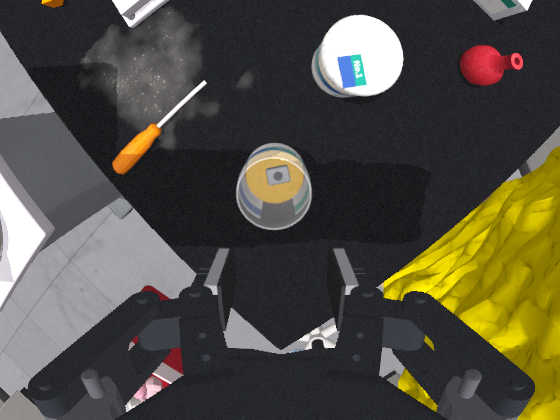

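The block lies flat on the jar's bottom, seen at (278,176). The jar stands upright and the bystanders haven't moved. Next I'll move beside the roller on its +y side, with a 14 mm finger gap so the roller nests against both finger edges.

>>> send_rows(
  rows="1.4 35.1 -21.8 1.6 0 0 -34;1.4 35.1 -21.8 1.6 0 0 -34;1.4 35.1 -21.8 1.6 0 0 -34;1.4 35.1 -21.8 1.6 0 0 -34;1.4 35.1 -21.8 1.6 0 0 -34;1.4 35.1 -21.8 1.6 0 0 -34;1.4 35.1 -21.8 1.6 0 0 -34;1.4 35.1 -21.8 1.6 0 0 -34;1.4 35.1 -21.8 1.6 0 0 -34;1.4 35.1 -21.8 1.6 0 0 -34",
)

```text
t: 7.38
tool_pos: [0.5234, 0.0943, 0.1988]
orientation: [-2.332, -2.105, 0.001]
contact_force: [-0.2, -0.4, 0.7]
opening: 0.0142
gripper_force: 0.0
```

```bash
python3 - <<'E'
from h import *
print(ctrl.state()['opening'])
p=plate(-.044,.09);go([p[0],p[1],.036],-.1)
for th in [0,.1,.2,.3,.4,.5,.6,.7,.8,.85]:
    a=.45-th;x=55-110*np.cos(a);y=110*np.sin(a);print(th,round(x,1),round(y,1))
E
```

```text
0.014183198885114788
shift cm [-0.67  0.16 16.28] turn [-0.   0.  -0.1]
shift cm [-0.67  0.16 16.28] turn [0.000e+00 1.000e-01 1.799e+02]
q6 [0.02747731 1.70059718] t 7.375 tcp [0.5234 0.0943 0.1988] F [-0.2 -0.4  0.7]
0 -44.0 47.8
0.1 -48.3 37.7
0.2 -51.6 27.2
0.3 -53.8 16.4
0.4 -54.9 5.5
0.5 -54.9 -5.5
0.6 -53.8 -16.4
0.7 -51.6 -27.2
0.8 -48.3 -37.7
0.85 -46.3 -42.8
```

>>> send_rows(
  rows="1.4 -0.6 0.1 5 0 0 0;1.4 -0.6 0.1 10 0 0 0;1.4 -0.6 0.1 14 0 0 0;1.4 -0.6 0.1 16.3 0 0 0;1.4 -0.6 0.1 16.3 0 0 0;1.4 -0.6 0.1 16.3 0 0 0",
)

```text
t: 8.12
tool_pos: [0.5249, 0.0887, 0.0373]
orientation: [2.331, 2.105, 0.002]
contact_force: [-0.4, -0.4, -0.4]
opening: 0.0143
gripper_force: 0.0
```

```bash
python3 - <<'E'
from h import *
import pickle
s=ctrl.state();c=shot('wrist','w4');print(s['tool_pos'],s['contact_force'])
p=plate(-.044,.07);go([p[0],p[1],.036],-.1)
E
```

```text
[0.52493576 0.08871622 0.03728141] [-0.43082068 -0.36932961 -0.40555617]
shift cm [-2.16 -0.1   0.17] turn [ 0.1 -0.  -0.1]
shift cm [-2.16 -0.1   0.17] turn [ -0.   -0.2 179.9]
q6 [0.01699432 1.68928245] t 8.175 tcp [0.5253 0.0889 0.0377] F [0.2 0.4 0.6]
```

View pics/w4.png

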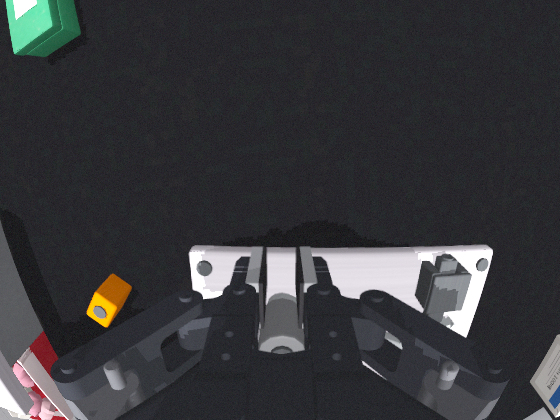

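The roller at (282,320) is centred behind the finger gap. I'll push along its arc.

>>> send_rows(
  rows="1.4 -1.5 -0.1 0 0 0 0;1.4 -2.2 -0.1 0 0 0 0;1.4 -2.7 -0.3 0 0 0 0;1.4 -3.2 -0.5 0 0 0 0;1.4 -3.7 -0.7 0 0 0 0;1.4 -4.3 -0.8 0 0 0 0;1.4 -4.8 -0.95 0 0 0 0;1.4 -5.4 -1.05 0 0 0 0;1.4 -5.4 -1.05 0 0 0 0",
)

```text
t: 9.3
tool_pos: [0.508, 0.0375, 0.0366]
orientation: [-2.329, -2.106, -0.003]
contact_force: [0.4, 6.1, 1.0]
opening: 0.0139
gripper_force: 2.4
```

```bash
python3 - <<'E'
from h import *
s=ctrl.state();print(s['tool_pos'],s['contact_force'],s['opening'],s['gripper_force'])
for rx,ry in[(-53.8,16.4),(-53.8,-16.4),(-46.3,-42.8)]:
  p=plate(rx/1e3,ry/1e3+.021);go([p[0],p[1],.036],-.1)
E
```

```text
[0.50799468 0.03750481 0.03657535] [0.35425333 6.07564709 1.00624757] 0.013881933436161507 2.4475957453250885
shift cm [-0.13  0.13  0.06] turn [ 0.  -0.2 -0. ]
shift cm [-0.13  0.13  0.06] turn [ -0.2  -0.  180. ]
q6 [-0.08565634  1.58532671] t 9.3 tcp [0.508  0.0375 0.0366] F [0.4 6.1 1. ]
shift cm [-3.41  0.14  0.05] turn [ 0.  -0.2 -0. ]
shift cm [-3.41  0.14  0.05] turn [ -0.2  -0.  180. ]
q6 [-0.08565634  1.58532671] t 9.3 tcp [0.508  0.0375 0.0366] F [0.4 6.1 1. ]
shift cm [-6.05  0.89  0.04] turn [ 0.  -0.2 -0. ]
shift cm [-6.05  0.89  0.04] turn [ -0.2  -0.  180. ]
q6 [-0.08565634  1.58532671] t 9.3 tcp [0.508  0.0375 0.0366] F [0.4 6.1 1. ]
```

>>> send_rows(
  rows="1.4 -0.6 0 0 0 0 0;1.4 -1.2 0 0 0 0 0;1.4 -1.8 0 0 0 0 0;1.4 -2.4 0.05 0 0 0 0;1.4 -3 0.1 0 0 0 0;1.4 -3.5 0.15 0 0 0 0;1.4 -4 0.25 0 0 0 0;1.4 -4.5 0.4 0 0 0 0;1.4 -5 0.55 0 0 0 0;1.4 -5.4 0.7 0 0 0 0;1.4 -5.4 0.7 0 0 0 0",
)

```text
t: 10.68
tool_pos: [0.509, -0.0161, 0.0362]
orientation: [-2.327, -2.106, -0.004]
contact_force: [-0.5, 8.0, -0.6]
opening: 0.0139
gripper_force: 4.3
```

```bash
python3 - <<'E'
from h import *
s=ctrl.state();print(s['opening'],s['gripper_force'])
p=plate(-.0463,-.0428+.021);go([p[0],p[1],.036],-.1)
a=shot('scene');b=shot('top')
i=[cv2.resize(c['img'][y:y+90,x:x+110,::-1],(400,327),interpolation=cv2.INTER_CUBIC) for c,x,y in((a,190,205),(b,190,165))]
cv2.imwrite('pics/e.png',np.hstack(i))
E
```

```text
0.013886490857216058 4.270177558064461
shift cm [-0.72  0.25  0.01] turn [-0.1 -0.2  0. ]
shift cm [-0.72  0.25  0.01] turn [ 4.0e-01 -1.0e-01 -1.8e+02]
q6 [-0.19182254  1.47868597] t 10.675 tcp [ 0.509  -0.0161  0.0362] F [-0.5  8.  -0.6]
```

View pics/e.png

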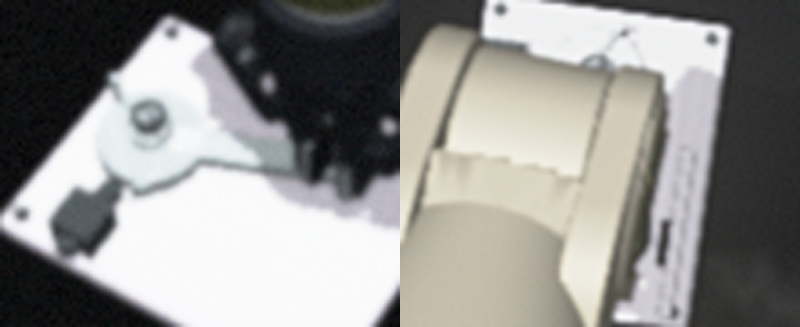

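The scene crop shows the arm swung towards the fence and the fingers on the roller; 8 N matches about 0.78 rad. I'll push on until the bumper shows in the force.

>>> send_rows(
  rows="1.4 -0.2 0.1 0 0 0 0;1.4 -0.4 0.15 0 0 0 0;1.4 -0.6 0.2 0 0 0 0;1.4 -0.6 0.2 0 0 0 0;1.4 -0.6 0.2 0 0 0 0",
)

```text
t: 11.4
tool_pos: [0.5099, -0.0202, 0.0361]
orientation: [-2.323, -2.105, -0.007]
contact_force: [-0.3, 15.6, 1.0]
opening: 0.014
gripper_force: 6.2
```

The force rose from 8 N to 15.6 N over the last 4 mm, so the roller is on the bumper. I'll check that it holds steady, then hand in.

>>> send_rows(
  rows="1.4 0 0 0 0 0 0;1.4 0 0 0 0 0 0;1.4 0 0 0 0 0 0",
)

```text
t: 11.78
tool_pos: [0.5099, -0.0202, 0.0361]
orientation: [-2.323, -2.105, -0.007]
contact_force: [-1.0, 14.0, 0.8]
opening: 0.0143
gripper_force: 6.2
```

```bash
python3 - <<'E'
from h import *
s=ctrl.state();print(s['tool_pos'],s['contact_force'])
print(ctrl.hand_in() if s['contact_force'][1]>10 else 'weak')
E
```

```text
[ 0.50991742 -0.02016182  0.0360988 ] [-1.04715005 14.00672028  0.7886443 ]
the job is handed in; nothing more can be done
None
```

I handed the job in at about 11.8 s: the block lies in the standing open jar, and the fingers hold the tensioner arm against the bumper at about 14 N. The hand-in returned no verdict, and I inferred the arm's swing and the pawl's drop from position and force rather than reading them directly.

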